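Unplug the leak-tested tin

TASK

The rectangular tin has passed its leak test, so take out its tight rubber bung. Rock it to and fro while it is still in the neck (lean it about 10 degrees towards the tin's wire handle, then about 10 degrees the other way), draw it straight up out of the neck and put it down in the shallow tray. Leave the round tin plugged.

Things in the scene. Friction and masses are not known exactly. Their poses are not given: they have to be found in the camera images.
- bung: Rubber bung in the rectangular tin: flat pull tab 14 (x) x 30 (y) x 40 mm high, on a round stem 26 mm across, 26 mm long. Origin: tab's middle, 46 mm above the stem's foot; axes start along the tin's. Foot starts 20 mm deep in the neck (origin 26 mm above its mouth). A springy lip 10 mm below the mouth grips it (up to 20 N of friction); it pivots there, 36 mm below the origin, and can lean 15 deg.
- tin: Rectangular galvanised tin, fixed, 160 (x) x 100 (y) x 80 mm high. Origin on its underside, straight below the neck's axis, z up; it reaches from x = -50 to +110 mm. The upright neck, 42 mm outside, 34 mm bore, ends 106 mm above the origin. The wire handle, 21 mm high, 66 mm wide, stands on the top at x = +90 mm, so +x points from neck to handle.
- tray: Shallow open steel tray, fixed to the bench, 170 mm (x) by 130 mm (y), 22 mm high, walls 4 mm, floor 4 mm. Its origin is the centre of its underside, z up.
- round_bung: Bystander: the same bung in the neck of the round tin (110 mm in diameter, 80 mm high, same neck). Its origin is the middle of its tab. It stays where it is.
Mind the look-alikes: they are no part of the job. What is shaped like the tin but yellow is not meant.

How it is judged:
By the outcome, as a careful person would: the job done as asked, in the order asked, and still so for the second after the job is handed in, with the robot touching nothing.
It also fails if it takes over 43 s, if anything falls off the work surface, if the arm or the gripper's body presses on something with over 40 N, if the wrist force passes 120 N, or if a joint passes its speed limit or range.

ROBOT

A 6-joint arm with a two-finger parallel gripper is mounted at the origin on the work surface. World frame = base frame: x ahead of the robot, y to its left, z up, the work surface at z = 0. Lengths are in m, angles in rad, forces in N, time in s.
With the tool pointing down it reaches from about 0.225 to 0.875 m from the base axis. Payload 3.4 kg.
Tool frame: the origin (TCP) lies at the very end of the fingers, on their centre line; the grasp point (between the pads) lies 19 mm behind it; x points along the fingers, y is the direction in which the jaws open and shut, and the axes are right-handed (so a half turn about x gives the same grasp; the last joint's range is limited). The gripper opens to 85 mm and grips with 20 to 120 N. Pads are 22 mm wide; open, the fingers measure 114 mm over their backs; the gripper's body (76 mm by 85 mm) begins 54 mm behind the grasp point. The pads swing forward as they close: fully open they stand 13 mm farther back than shut.
Start: joints at [1.208, 0.276, 1.505, -0, 1.361, -0.121], TCP at [0.138, 0.558, 0.231] pointing down, gripper open.
Joint ranges: [-2.89, 2.89], [-0.75, 2.08], [0.22, 2.7], [-1.18, 4.32], [0.11, 2.71], [-2.7, 2.7]. Speed limits (rad/s): [2.57, 2.57, 3.14, 3.14, 3.14, 3.14].

INTERFACE

Orientations are given as a unit quaternion [w, x, y, z].
In Python, from rig import manip gives the robot as it stands. The module is installed in compiled form; this text tells all that it offers.
- The arm moves only by the tool play_rows, never from a script. Its argument "plan" is a list that holds one entry, the list of rows, each a list of 5 numbers: the closure, from 0 (fully open) to 1 (shut), then the shift along the tool's x, y, z in m, then the turn about the tool's x in degrees. A call has 1 to 12 rows; each row is the pose to reach, as a shift and turn from the pose measured when the call began, along the tool's axes at that moment; what a row does not reach only later rows make up. A row lasts 1/10 s, in which the tool goes at most 50 mm and 8.59 degrees, less where a joint would pass 70% of its speed; a pose out of reach is approached as far as the arm can. A call with a gripper value outside its range is refused whole. The fingers move at their own pace and stop on an object; "grip_force" is the grip in N (left out, the last holds). Time passes only in rows, so rows that repeat a pose let the fingers close. It gives the time, the measured TCP pose, the force and the opening at its end, in the units of the state.
- manip.get_state(): the state, without advancing time (a new reading comes with each control period).
- manip.get_image(name): name is "scene" or "top" or "wrist"; returns (picture, depth): 400x640x3 uint8, red, green, blue; 400x640 float32, m along the optical axis (not along the pixel's ray), 0 where there is no reading.
- manip.camera_params(name): a dict with "intrinsics" (3x3 intrinsics, pixels), "R" (3x3) and "t" (3): a world point X has camera coordinates R X + t; the wrist camera has in their place "mount" (4x4, takes a point from camera to tool coordinates, whose origin is the TCP and whose axes are the tool frame's). Camera axes: x right, y down, z forward; pixel columns grow to the right and rows downward; lengths in m; the calibration is good to about 2 mm. A picture is of the moment at which its call begins: read the wrist's pose just before it. camera_params takes no time and is no camera call.
- manip.sign_off(): hands the job in, once; it reports no verdict.
The state is a dict: "clock": time; "qpos": joint angles; "qd": joint speeds; "effort": joint torques, N m; "position": TCP position; "ee_rot": TCP orientation; "contact_force": force on the tool from outside, world axes, zero at the start; "moment": the same for the moment, N m; "width": finger opening in m.
Only numpy, scipy, OpenCV 4.12 (cv2) and the standard library are available. Lean on these libraries where they do the work, as an engineer would, in place of code of your own. Each camera call takes 0.05 s, during which the arm holds its last target.

## Working session

There is one attempt and no reset: what is moved stays moved. The work goes in short steps, Python scripts to look and compute and a tool call to move; the robot and the scene stay as the last step left them, time stands still between calls to the robot, and variables do not carry over. Pictures are saved under pics/ and viewed, and the job is handed in when it is done.

Besides the shell and the picture viewer there is one more tool, called after "Request:" as a command line: name --argument value ..., lists and objects as JSON in quotes. play_rows: Moves the arm, as the interface text tells. Its arguments: {"type":"object","properties":{"plan":{"type":"array","items":{"type":"array","items":{"type":"array","items":{"type":"number"}}}},"grip_force":{"type":"number"}},"required":["plan"]}

```bash
mkdir -p pics
cat > h.py <<'E'
import numpy as np, cv2
from rig import manip
def grab(n,tag):
    s=manip.get_state(); im,d=manip.get_image(n)
    cv2.imwrite(f'pics/{tag}.png',im[:,:,::-1]); np.savez(f'pics/{tag}.npz',im=im,d=d,p=s['position'],q=s['ee_rot'])
    return s,im,d
E
python3 - <<'E'
from h import *
for n in ['scene','top']:
    s,im,d=grab(n,n+'0'); p=manip.camera_params(n); print(p)
print(s)
E
```

```text
{'intrinsics': array([[465.04271534,   0.        , 316.55942072],
       [  0.        , 465.04271534, 197.39521766],
       [  0.        ,   0.        ,   1.        ]]), 'R': array([[ 0.77918833,  0.62663997, -0.01370735],
       [ 0.35931322, -0.46448925, -0.80940951],
       [-0.51357526,  0.62575721, -0.58708463]]), 't': array([-0.26082955, -0.1599976 ,  1.54027343])}
{'intrinsics': array([[497.22261535,   0.        , 319.4656066 ],
       [  0.        , 497.22261535, 203.06708017],
       [  0.        ,   0.        ,   1.        ]]), 'R': array([[ 0.02705296, -0.99962885, -0.0032108 ],
       [-0.99776611, -0.02680601, -0.06119009],
       [ 0.06108131,  0.004859  , -0.99812097]]), 't': array([-0.15257852,  0.42745467,  1.58912068])}
{'clock': 0.05, 'qpos': array([ 1.20797908e+00,  2.76566541e-01,  1.50613636e+00,  5.22131416e-06,
        1.36070050e+00, -1.21020548e-01]), 'qd': array([ 1.69832685e-03, -3.06930385e-04, -1.56693266e-03, -1.19115445e-03,
        5.73346514e-04,  3.37066310e-05]), 'effort': array([ 9.82791244e-04, -4.18082106e+01, -2.46679920e+01, -2.01353409e-04,
        5.37601562e-03,  9.50659967e-06]), 'position': array([0.13750662, 0.55776726, 0.23045466]), 'ee_rot': array([ 0.70178994,  0.08465917,  0.70210018, -0.08590141]), 'contact_force': array([ 0.64168612, -0.24503822, -0.01908693]), 'moment': array([ 0.00215148, -0.04146361, -0.0005349 ]), 'width': 0.08531064995373137}
```

View pics/scene0.png

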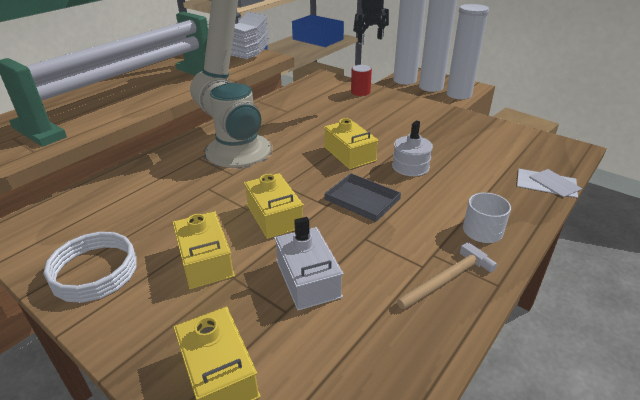

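View pics/top0.png

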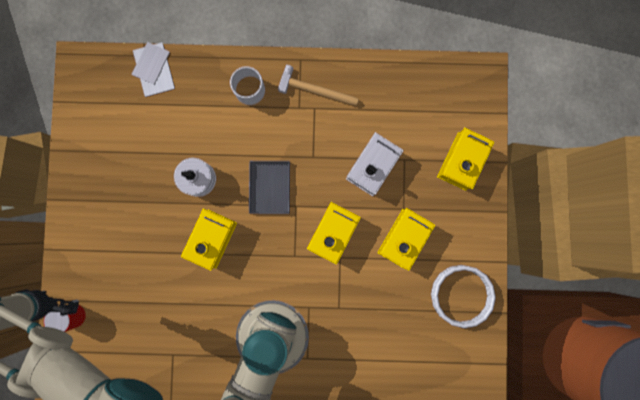

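The scene shows the grey rectangular tin with a black bung at about (305,255) in the scene view and (375,163) in the top view. The tray is at (270,188) in the top view, the round tin at (195,177), and the yellow look-alikes are around them.

```bash
cat >> h.py <<'E'
def cloud(tag,n):
    z=np.load(f'pics/{tag}.npz'); p=manip.camera_params(n); K=p['intrinsics']; d=z['d']
    v,u=np.mgrid[:400,:640]; X=np.stack([(u-K[0,2])/K[0,0]*d,(v-K[1,2])/K[1,1]*d,d],-1)
    if 'R' in p: W=(X-p['t'])@p['R']
    else:
        from scipy.spatial.transform import Rotation as R
        M=p['mount']; T=X@M[:3,:3].T+M[:3,3]; q=z['q']; W=T@R.from_quat([*q[1:],q[0]]).as_matrix().T+z['p']
    W[d==0]=np.nan
    return z['im'],W
E
python3 - <<'E'
from h import *
im,W=cloud('top0','top')
hsv=cv2.cvtColor(im,cv2.COLOR_RGB2HSV)
v,u=np.mgrid[:400,:640]
def box(a,b,c,d): return (u>a)&(u<b)&(v>c)&(v<d)
print('bench z',np.nanmedian(W[box(300,340,270,290)],0))
tb=box(340,412,125,205)
m=tb&(W[...,2]>.07)&(W[...,2]<.092)
P=W[m]; print(len(P),np.median(P[:,2]))
r=cv2.minAreaRect(P[:,:2].astype(np.float32)*1000); print(r); print(cv2.boxPoints(r))
for lo,hi in [(.097,.112),(.125,.16)]:
  Q=W[tb&(W[...,2]>lo)&(W[...,2]<hi)]; print(lo,len(Q), Q.mean(0) if len(Q) else 0, Q.max(0),Q.min(0))
# tray
t=box(240,300,150,225)&(hsv[...,1]<70)&(hsv[...,2]<130)&(W[...,2]>.0)
c=max(cv2.findContours(t.astype(np.uint8),0,2)[0],key=cv2.contourArea)[:,0]
P=W[c[:,1],c[:,0]]; t2=box(240,300,150,225)&(W[...,2]>.013)&(W[...,2]<.03); 
print('tray rim',t2.sum(),np.nanmedian(W[t2],0),cv2.minAreaRect(W[t2][:,:2].astype(np.float32)*1000))
c=c.astype(np.float32);p=manip.camera_params('top')
ray=(np.c_[cv2.undistortPoints(c[:,None],p['intrinsics'],None)[:,0],np.ones(len(c))])@p['R']; o=-p['R'].T@p['t']
G=o+ray*((.022-o[2])/ray[:,2])[:,None]
r=cv2.minAreaRect(G[:,:2].astype(np.float32)*1000);print('tray contour',r)
s=box(165,225,150,205)&(W[...,2]>.125); print('round',W[s].mean(0),W[s].max(0))
print({k:manip.camera_params('wrist')[k] for k in ('mount','intrinsics')})
cv2.imwrite('pics/c0.png',cv2.resize(im[110:230,160:520,::-1],None,fx=2.2,fy=2.2,interpolation=cv2.INTER_CUBIC))
E
```

```text
bench z [ 0.18443577 -0.14932109  0.00053114]
1554 0.08059229249070676
((556.0982666015625, -309.9902038574219), (103.89916229248047, 165.7100067138672), 58.6763916015625)
[[ 458.31274 -311.29395]
 [ 599.8696  -397.44177]
 [ 653.8838  -308.68646]
 [ 512.3269  -222.53864]]
0.097 97 [ 0.55382311 -0.3078008   0.10420257] [ 0.62439919 -0.27412348  0.11107963] [ 0.50953578 -0.36554281  0.09749687]
0.125 60 [ 0.52877644 -0.29320863  0.15004007] [ 0.54212988 -0.27879516  0.15922823] [ 0.51680956 -0.30873337  0.12581787]
tray rim 318 [0.49757839 0.01596528 0.02184435] ((460.904541015625, 17.121910095214844), (162.36538696289062, 213.73037719726562), 85.63825988769531)
tray contour ((478.4405517578125, 22.529422760009766), (168.10586547851562, 128.83949279785156), 1.765074610710144)
round [0.49927706 0.25329008 0.14893665] [0.50771195 0.27107036 0.15854195]
{'mount': array([[-3.52063781e-04, -2.67693205e-01,  9.63504138e-01,
        -1.41537646e-01],
       [ 9.99999828e-01, -5.46917233e-04,  2.13447649e-04,
         2.66844102e-05],
       [ 4.69818532e-04,  9.63504047e-01,  2.67693351e-01,
        -6.74796280e-02],
       [ 0.00000000e+00,  0.00000000e+00,  0.00000000e+00,
         1.00000000e+00]]), 'intrinsics': array([[360.13527665,   0.        , 313.75689527],
       [  0.        , 360.13527665, 196.15309554],
       [  0.        ,   0.        ,   1.        ]])}
```

View pics/c0.png

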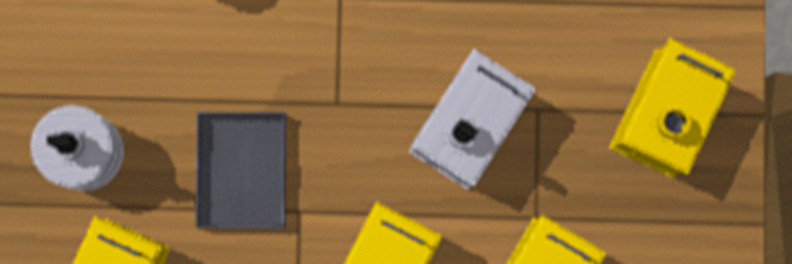

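```bash
cat >> h.py <<'E'
from scipy.spatial.transform import Rotation as Rot
def pose(s=None):
    s=s or manip.get_state(); q=s['ee_rot']; return np.array(s['position']),Rot.from_quat([*q[1:],q[0]]).as_matrix(),s
TX=np.array([.8545,-.5195,0]); TY=np.array([.5195,.8545,0])
def rel(target,ydir):
    p,R,s=pose(); d=R.T@(np.array(target)-p); y=R.T@ydir
    a=np.degrees(np.arctan2(y[2],y[1])); a=(a+90)%180-90
    print('shift mm',np.round(d*1000,1),'turn',round(a,1),'q',np.round(s['qpos'],3),'w',s['width'],'F',np.round(s['contact_force'],1),'t',s['clock'])
    print('pos',np.round(p,4),'R',np.round(R,3).tolist())
E
python3 - <<'E'
from h import *
rel([.53,-.294,.231],TY)
E
```

```text
shift mm [ 6.000e-01 -7.331e+02  5.850e+02] turn 17.4 q [ 1.208  0.277  1.506 -0.     1.361 -0.121] w 0.08579916646006364 F [-0.3 -0.1  0.7] t 0.1
pos [0.1375 0.5578 0.2305] R [[-0.001, 0.239, 0.971], [-0.002, 0.971, -0.239], [-1.0, -0.002, -0.0]]
```

Request:
play_rows --plan '[[[0,-0.0,-0.035,0.028,1],[0,0,-0.07,0.056,2],[0,0,-0.105,0.084,3],[0,0,-0.14,0.112,4],[0,0,-0.175,0.14,5],[0,0,-0.21,0.168,6],[0,0,-0.245,0.196,7],[0,0,-0.28,0.224,8],[0,0,-0.315,0.251,9],[0,0,-0.35,0.279,10],[0,0,-0.385,0.307,11],[0,0,-0.41,0.327,12]]]'

```text
clock: 1.3
position: [0.3573, 0.0791, 0.2311]
ee_rot: [0.689, 0.158, 0.689, -0.16]
contact_force: [-0.1, 0.7, 0.8]
width: 0.0855
```

```bash
python3 -c "
from h import *
rel([.53,-.294,.231],TY)"
```

```text
shift mm [   0.8 -259.6  318.7] turn 5.3 q [ 0.029 -0.048  1.888 -0.002  1.302 -1.087] w 0.08548619437745095 F [-0.1  0.7  0.8] t 1.3
pos [0.3573 0.0791 0.2311] R [[-0.0, 0.438, 0.899], [-0.002, 0.899, -0.438], [-1.0, -0.002, 0.001]]
```

Request:
play_rows --plan '[[[0,0,-0.03,0.037,1],[0,0,-0.06,0.074,2],[0,0,-0.09,0.111,3],[0,0,-0.12,0.148,4],[0,0,-0.15,0.185,5],[0,0,-0.18,0.221,5.3],[0,0,-0.21,0.258,5.3],[0,0,-0.235,0.289,5.3],[0,0,-0.25,0.308,5.3],[0,0,-0.26,0.319,5.3],[0,0,-0.26,0.319,5.3]]]'

```text
clock: 2.4
position: [0.5302, -0.2958, 0.2309]
ee_rot: [0.68, 0.191, 0.681, -0.192]
contact_force: [-0.1, -0.1, -0.2]
width: 0.0853
```

```bash
python3 -c "
from h import *
rel([.53,-.294,.231],TY)
grab('wrist','w1');grab('scene','s1')
rel([.53,-.294,.231],TY)
im,W=cloud('w1','wrist')
m=(W[...,2]>.14)&(W[...,2]<.165)&(im.max(2)<70)&(np.linalg.norm(W[...,:2]-[.53,-.294],axis=-1)<.06)
P=W[m];print(len(P));print('tabtop',np.median(P,0),cv2.minAreaRect((P[:,:2]*1000).astype(np.float32)))
print(np.percentile((P-[.53,-.294,0])@TX,[2,98]),np.percentile((P-[.53,-.294,0])@TY,[2,98]))
"
```

```text
shift mm [-0.1  1.4 -1.1] turn -0.1 q [-0.622  0.325  1.434 -0.002  1.382 -1.645] w 0.0852763469511252 F [-0.1 -0.1 -0.2] t 2.4
pos [ 0.5302 -0.2958  0.2309] R [[-0.001, 0.521, 0.854], [-0.002, 0.854, -0.521], [-1.0, -0.002, -0.0]]
shift mm [ 0.5 -0.3  0.9] turn 0.0 q [-6.200e-01  3.220e-01  1.437e+00 -1.000e-03  1.383e+00 -1.645e+00] w 0.08524376817880419 F [-0.7  0.1  0.6] t 2.5
pos [ 0.5294 -0.2933  0.2315] R [[-0.002, 0.519, 0.855], [-0.0, 0.855, -0.519], [-1.0, -0.001, -0.001]]
183
tabtop [ 0.52883358 -0.30260863  0.15092044] ((529.9609375, -301.8148193359375), (20.238222122192383, 10.438105583190918), 23.227235794067383)
[-0.00400027  0.00648834] [-0.01285245  0.00222348]
```

View pics/w1.png

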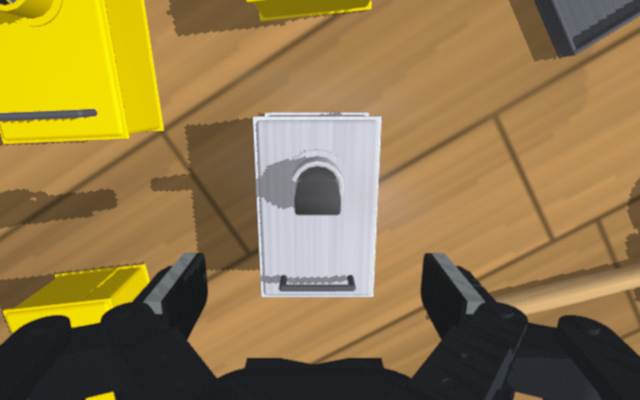

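View pics/s1.png

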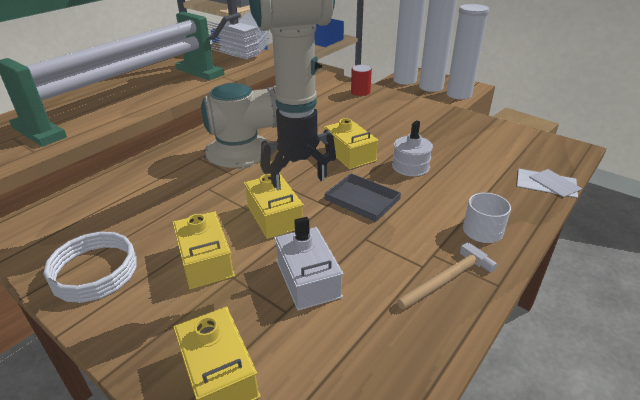

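```bash
python3 -c "
from h import *
im,W=cloud('w1','wrist')
v,u=np.mgrid[:400,:640]
b=(u>285)&(u<355)&(v>150)&(v<225)&(im.max(2)<95)
L=W-np.array([.53,-.294,0]); X=L@TX;Y=L@TY;Z=L[...,2]
for r in range(160,220,4):
  k=b[r]&np.isfinite(Z[r])
  if k.sum(): c=np.where(b[r])[0];print(r,c.min(),c.max(),im[r,318],'X %.1f Z %.1f Y %.1f %.1f'%tuple(1000*np.array([np.median(X[r][k]),np.median(Z[r][k]),Y[r][k].min(),Y[r][k].max()])))
m=(Z>.075)&(Z<.085)&(im.min(2)>100)&(u>230)&(u<400)
r=cv2.minAreaRect((W[m][:,:2]*1000).astype(np.float32));print(r,cv2.boxPoints(r))
print('Y',np.percentile(Y[m],[1,99]),'X',np.percentile(X[m],[1,99]))
im,W=cloud('s1','scene'); print()
L=W-np.array([.53,-.294,0]); X=L@TX;Y=L@TY;Z=L[...,2]
m=(v>215)&(v<245)&(u>285)&(u<318)&(im.max(2)<70)&(Z>.115)&(Z<.16);print(m.sum(),[np.round(np.percentile(a[m],[2,25,50,75,98])*1000,1) for a in (X,Y,Z)])
"
```

```text
168 310 325 [70 68 71] X -11.2 Z 89.9 Y -4.4 7.2
172 303 331 [76 76 79] X -9.9 Z 99.0 Y -9.8 11.9
176 300 334 [83 83 85] X -9.1 Z 110.0 Y -12.2 14.3
180 299 332 [85 84 87] X -6.2 Z 110.5 Y -13.8 12.7
184 297 336 [81 81 83] X -5.5 Z 120.6 Y -13.6 14.6
188 297 337 [82 82 85] X -5.6 Z 132.4 Y -12.9 14.7
192 296 337 [80 80 82] X -5.6 Z 143.2 Y -13.2 14.0
196 295 338 [80 80 83] X -4.8 Z 150.3 Y -13.4 14.1
200 295 339 [81 79 82] X -2.3 Z 150.9 Y -13.5 14.8
204 295 339 [75 76 77] X 0.3 Z 151.0 Y -13.4 14.9
208 295 339 [71 71 73] X 3.0 Z 151.0 Y -13.5 15.0
212 296 338 [64 66 67] X 5.8 Z 150.9 Y -12.9 14.2
((557.2560424804688, -309.7320251464844), (103.87068176269531, 163.7649383544922), 58.80104446411133) [[ 460.31284 -311.7401 ]
 [ 600.39307 -396.5722 ]
 [ 654.1992  -307.72394]
 [ 514.119   -222.89185]]
Y [-0.05008918  0.05137055] X [-0.04940735  0.10962014]

221 [array([-1.8,  6.5,  8.3,  9.3, 11.2]), array([-14.3,  -8.7,  -1. ,   6.1,  13.6]), array([115.8, 126. , 136.8, 147.7, 151.6])]
```

The wrist view shows the tab top at about (317,204). It is centred roughly 1 mm beyond my tin estimate and lined up with the tin's y. I'll grip across its 30 mm width, so the bung can pivot between the pads.

Request:
play_rows --plan '[[[0,0.02,0,0.0015,0],[0,0.05,0,0.0015,0],[0,0.08,0,0.0015,0],[0,0.1,0,0.0015,0],[0,0.1125,0,0.0015,0],[0,0.1125,0,0.0015,0],[0,0.1125,0,0.0015,0]]]' --grip_force 30

```text
clock: 3.2
position: [0.5309, -0.2938, 0.12]
ee_rot: [0.681, 0.19, 0.681, -0.191]
contact_force: [0.2, 0.3, 0.5]
width: 0.0854
```

```bash
python3 -c "
from h import *
grab('wrist','w2')
rel([.531,-.294,.119],TY)"
```

```text
shift mm [ 1.4  0.  -0.3] turn 0.0 q [-6.200e-01  4.010e-01  1.603e+00 -1.000e-03  1.136e+00 -1.644e+00] w 0.08530002959283432 F [-0.9 -0.2  0.5] t 3.25
pos [ 0.5313 -0.2942  0.1204] R [[0.001, 0.519, 0.855], [-0.002, 0.855, -0.519], [-1.0, -0.001, 0.001]]
```

View pics/w2.png

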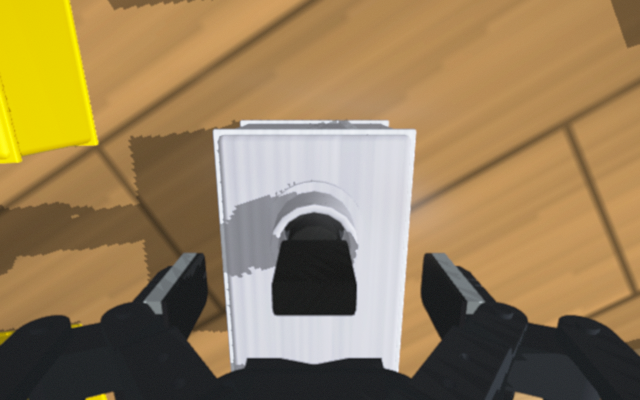

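The tab, at (315,280), sits midway between the pads at x of about 205 and 422. Closing now.

Request:
play_rows --plan '[[[0.3,0.001,0,0,0],[0.6,0.001,0,0,0],[1,0.001,0,0,0],[1,0.001,0,0,0],[1,0.001,0,0,0],[1,0.001,0,0,0],[1,0.001,0,0,0],[1,0.001,0,0,0]]]' --grip_force 30

```text
clock: 4.05
position: [0.5314, -0.2943, 0.1198]
ee_rot: [0.681, 0.19, 0.68, -0.191]
contact_force: [-0.5, 1.2, 3.4]
width: 0.0296
```

```bash
python3 -c "
from h import *
grab('wrist','w3');grab('scene','s3')
rel([.531,-.294,.119],TY)"
```

```text
shift mm [ 0.7  0.  -0.5] turn 0.0 q [-6.200e-01  4.020e-01  1.604e+00 -1.000e-03  1.134e+00 -1.644e+00] w 0.02953597063436829 F [-0.4  1.   2.9] t 4.15
pos [ 0.5314 -0.2943  0.1197] R [[0.001, 0.519, 0.855], [-0.002, 0.855, -0.519], [-1.0, -0.001, 0.002]]
```

View pics/w3.png

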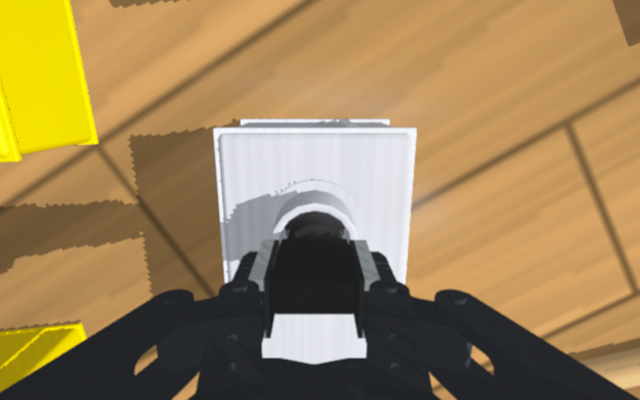

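View pics/s3.png

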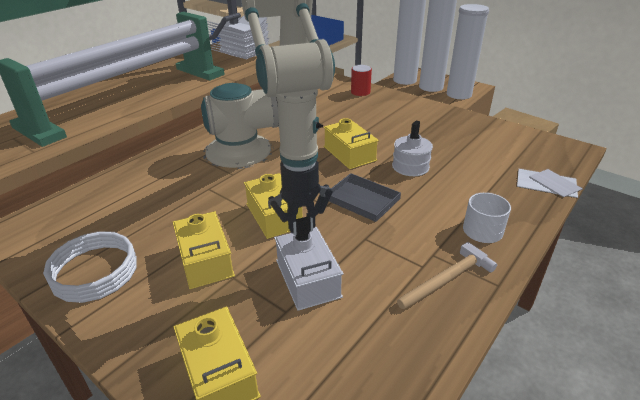

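Gripped: width is 29.6 mm and the tab is squarely between the pads at (315,275). First lean, towards the handle (tool +z).

Request:
play_rows --plan '[[[1,0,0,0.0015,0],[1,0,0,0.003,0],[1,0.0003,0,0.0045,0],[1,0.0004,0,0.006,0],[1,0.0007,0,0.0075,0],[1,0.0007,0,0.0075,0],[1,0.0007,0,0.0075,0],[1,0.0007,0,0.0075,0]]]'

```text
clock: 4.95
position: [0.5342, -0.2957, 0.1194]
ee_rot: [0.678, 0.191, 0.684, -0.19]
contact_force: [-7.3, 5.8, 11.9]
width: 0.0299
```

```bash
cat > lean.py <<'E'
from h import *
import sys
t=sys.argv[1]
grab('wrist',t)
rel([.531,-.294,.119],TY)
im,W=cloud(t,'wrist'); v,u=np.mgrid[:400,:640]
L=W-np.array([.53,-.294,0]); X=L@TX*1000;Y=L@TY*1000;Z=L[...,2]*1000
# -x face of tab and top
b=(u>290)&(u<340)&(im.max(2)<110)&(Z>70)&(Z<210)&(abs(X)<40)
for r in range(200,345,6):
    k=b[r]
    if k.sum()>8: print(r,'X %.1f Z %.1f'%(np.median(X[r][k]),np.median(Z[r][k])))
E
python3 lean.py w4; echo; python3 - <<'E'
E
```

```text
shift mm [ 0.4 -0.2 -3.6] turn 0.1 q [-0.618  0.411  1.589 -0.002  1.149 -1.643] w 0.029887924141118797 F [-9.   4.8 11.3] t 5.0
pos [ 0.5342 -0.2957  0.1193] R [[-0.007, 0.519, 0.855], [0.003, 0.855, -0.519], [-1.0, -0.001, -0.007]]
206 X -10.8 Z 90.2
212 X -10.1 Z 97.9
218 X -8.9 Z 103.2
224 X -8.4 Z 110.2
230 X -5.9 Z 111.1
236 X -4.0 Z 113.3
242 X -3.7 Z 119.5
248 X -3.4 Z 125.3
254 X -3.2 Z 130.7
260 X -2.9 Z 135.5
266 X -2.7 Z 140.3
272 X -2.5 Z 144.5
278 X -2.3 Z 148.7
284 X -1.1 Z 150.7
290 X 1.1 Z 150.8
296 X 3.4 Z 150.7
302 X 5.8 Z 150.6
308 X 8.2 Z 150.5
```

View pics/w4.png

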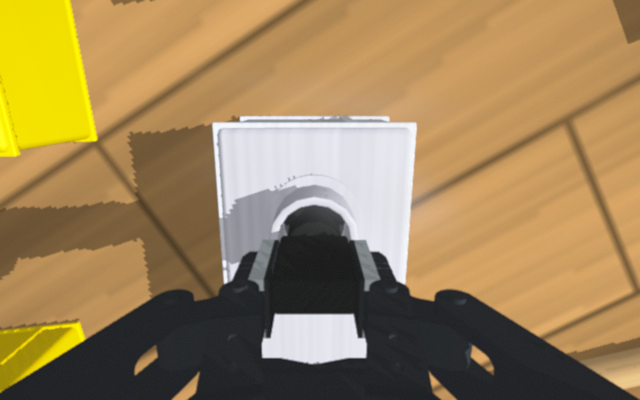

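Request:
play_rows --plan '[[[1,0.0002,0,0.005,0],[1,0.0004,0,0.0065,0],[1,0.0005,0,0.008,0],[1,0.0006,0,0.0095,0],[1,0.0006,0,0.0095,0],[1,0.0006,0,0.0095,0]]]' --grip_force 24

```text
clock: 5.6
position: [0.5381, -0.298, 0.1186]
ee_rot: [0.675, 0.191, 0.687, -0.189]
contact_force: [-8.6, 4.7, 9.6]
width: 0.0293
```

```bash
cat >> lean.py <<'E'
def slope(t):
    im,W=cloud(t,'wrist'); L=W-np.array([.53,-.294,0]); X=L@TX*1000;Z=L[...,2]*1000
    b=(u>295)&(u<335)&(im.max(2)<110)&(abs(X)<25)
    c=[(np.median(X[r][b[r]]),np.median(Z[r][b[r]])) for r in range(195,345) if b[r].sum()>10]
    c=np.array(c); top=c[:,1].max(); k=(c[:,1]>117)&(c[:,1]<top-4); j=c[:,1]>top-1.5
    a=np.degrees(np.arctan(np.polyfit(c[k,1],c[k,0],1)[0])); 
    return t,'lean deg %.1f'%a, 'top slope',np.round(np.degrees(np.arctan(np.polyfit(c[j,0],c[j,1],1)[0])),1),'top',np.round(top,1)
for x in ['w2','w3','w4',t]: print(*slope(x))
E
python3 lean.py w5
```

```text
shift mm [-0.2 -0.2 -8.2] turn 0.1 q [-0.617  0.423  1.571 -0.003  1.165 -1.642] w 0.029696743316446905 F [-7.5  4.2 10.4] t 5.65
pos [ 0.5381 -0.298   0.1186] R [[-0.016, 0.518, 0.855], [0.008, 0.855, -0.518], [-1.0, -0.001, -0.018]]
200 X -10.5 Z 93.1
206 X -8.9 Z 98.2
212 X -7.5 Z 103.3
218 X -6.7 Z 109.8
224 X -4.6 Z 111.8
230 X -1.8 Z 111.6
236 X -1.4 Z 118.0
242 X -0.8 Z 123.3
248 X -0.1 Z 128.0
254 X 0.4 Z 132.6
260 X 1.0 Z 136.8
266 X 1.3 Z 141.2
272 X 1.9 Z 144.9
278 X 2.4 Z 148.4
284 X 3.5 Z 150.6
290 X 5.5 Z 151.0
296 X 8.1 Z 150.5
302 X 10.6 Z 150.1
308 X 13.2 Z 149.7
w2 lean deg 0.1 top slope 2.1 top 151.1
w3 lean deg 0.0 top slope 2.3 top 150.9
w4 lean deg 2.9 top slope -0.5 top 151.0
w5 lean deg 7.0 top slope -4.2 top 151.1
```

View pics/w5.png

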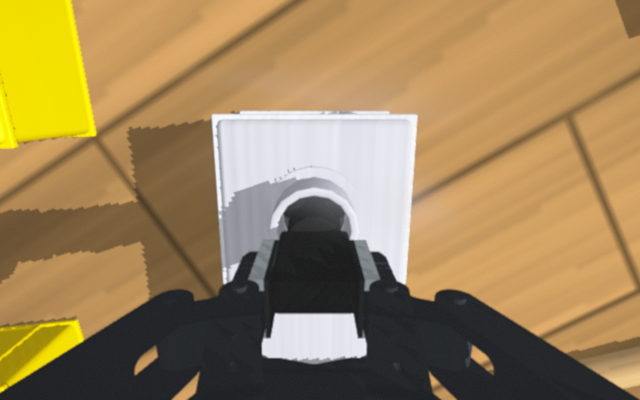

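Request:
play_rows --plan '[[[1,0.0003,0,0.0055,0],[1,0.0003,0,0.007,0],[1,0.0003,0,0.007,0],[1,0.0003,0,0.007,0],[1,0.0003,0,0.007,0]]]'

```text
clock: 6.15
position: [0.5399, -0.2991, 0.1182]
ee_rot: [0.671, 0.192, 0.691, -0.188]
contact_force: [-7.9, 5.9, 10.2]
width: 0.0295
```

```bash
python3 lean.py w6 | grep -v '^[23]'
```

```text
shift mm [ -0.5  -0.3 -10.2] turn 0.1 q [-0.617  0.431  1.558 -0.004  1.18  -1.642] w 0.029740276291647674 F [-8.4  4.5 10.8] t 6.2
pos [ 0.5399 -0.2991  0.1182] R [[-0.025, 0.518, 0.855], [0.013, 0.855, -0.518], [-1.0, -0.001, -0.028]]
w2 lean deg 0.1 top slope 2.1 top 151.1
w3 lean deg 0.0 top slope 2.3 top 150.9
w4 lean deg 2.9 top slope -0.5 top 151.1
w6 lean deg 9.1 top slope -4.5 top 150.9
```

Run:
```python
import sys; sys.argv=['x','w7']
exec(open('h.py').read())
for t in ['w3','w5','w6']:
    im,W=cloud(t,'wrist'); v,u=np.mgrid[:400,:640]
    L=W-np.array([.53,-.294,0]); X=L@TX*1000;Y=L@TY*1000;Z=L[...,2]*1000
    for a,b in [(292,304),(304,316),(316,328),(328,338)]:
        k=(u>=a)&(u<b)&(im.max(2)<110)&(Z>118)&(Z<146)&(abs(X)<25)
        f=np.polyfit(Z[k]-96,X[k],1); print(t,a,k.sum(),'lean %.1f  X@pivot %.1f'%(np.degrees(np.arctan(f[0])),f[1]))
    # tin face check: top plane slope along X
    k=(Z>70)&(Z<90)&(im.min(2)>120)&(u>225)&(u<405)
    f=np.linalg.lstsq(np.c_[X[k],Y[k],np.ones(k.sum())],Z[k],rcond=None)[0]; print('  tin top tilt X %.2f deg'%np.degrees(f[0]), f[2], 'tin xmin',np.percentile(X[k],1))
```

```text
w3 292 370 lean -0.0  X@pivot -5.4
w3 304 376 lean 0.1  X@pivot -5.5
w3 316 372 lean 0.1  X@pivot -5.5
w3 328 313 lean 0.0  X@pivot -5.5
  tin top tilt X 0.12 deg 78.92372500415922 tin xmin -49.994607995933414
w5 292 452 lean 7.0  X@pivot -4.1
w5 304 447 lean 7.1  X@pivot -4.1
w5 316 447 lean 7.0  X@pivot -4.2
w5 328 379 lean 7.1  X@pivot -4.2
  tin top tilt X 0.10 deg 78.93296722293772 tin xmin -50.06712555421651
w6 292 471 lean 9.0  X@pivot -3.7
w6 304 471 lean 9.1  X@pivot -3.8
w6 316 471 lean 9.1  X@pivot -3.8
w6 328 389 lean 9.1  X@pivot -3.8
  tin top tilt X 0.09 deg 78.94471286316684 tin xmin -49.94028239832957
```

View pics/w6.png

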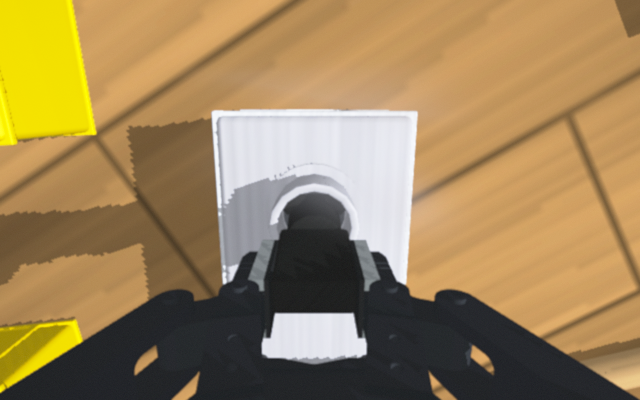

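Wrist picture: the tab leans clearly towards the handle and its upper edge has moved down in the image. I measure 9.1° with the tin's top as a level check. A touch more is needed.

Request:
play_rows --plan '[[[1,0.0002,0,0.0055,0],[1,0.0002,0,0.0065,0],[1,0.0002,0,0.0065,0],[1,0.0002,0,0.0065,0],[1,0.0002,0,0.0065,0]]]'

```text
clock: 6.7
position: [0.5408, -0.2996, 0.1179]
ee_rot: [0.667, 0.193, 0.695, -0.187]
contact_force: [-8.8, 6.1, 12.2]
width: 0.0291
```

```bash
python3 lean.py w7 | grep -v '^[23]'
```

```text
shift mm [ -0.6  -0.3 -11.3] turn 0.1 q [-0.616  0.439  1.546 -0.005  1.196 -1.641] w 0.02940819245771239 F [-9.4  5.5 11.2] t 6.75
pos [ 0.5408 -0.2996  0.1179] R [[-0.035, 0.517, 0.855], [0.019, 0.856, -0.517], [-0.999, -0.002, -0.04]]
w2 lean deg 0.1 top slope 2.1 top 151.1
w3 lean deg 0.0 top slope 2.3 top 150.9
w4 lean deg 2.9 top slope -0.5 top 151.1
w7 lean deg 10.3 top slope -4.9 top 150.8
```

10.3° towards the handle. Now the other way.

Request:
play_rows --plan '[[[1,0,0,-0.003,0],[1,0,0,-0.006,0],[1,0,0,-0.009,0],[1,0,0,-0.012,0],[1,0.0003,0,-0.015,0],[1,0.0006,0,-0.018,0],[1,0.001,0,-0.021,0],[1,0.001,0,-0.021,0],[1,0.001,0,-0.021,0],[1,0.001,0,-0.021,0]]]'

```text
clock: 7.75
position: [0.5285, -0.2923, 0.1195]
ee_rot: [0.672, 0.192, 0.69, -0.188]
contact_force: [8.0, -3.5, 2.6]
width: 0.0295
```

```bash
python3 lean.py w8 | grep -v '^[23]'
```

```text
shift mm [ 0.5 -0.2  3. ] turn 0.1 q [-0.618  0.411  1.59  -0.004  1.166 -1.643] w 0.02961225818570434 F [ 7.7 -4.3  1.9] t 7.8
pos [ 0.5286 -0.2923  0.1195] R [[-0.022, 0.518, 0.855], [0.011, 0.856, -0.518], [-1.0, -0.002, -0.025]]
w2 lean deg 0.1 top slope 2.1 top 151.1
w3 lean deg 0.0 top slope 2.3 top 150.9
w4 lean deg 2.9 top slope -0.5 top 151.1
w8 lean deg -1.2 top slope 2.5 top 151.8
```

View pics/w8.png

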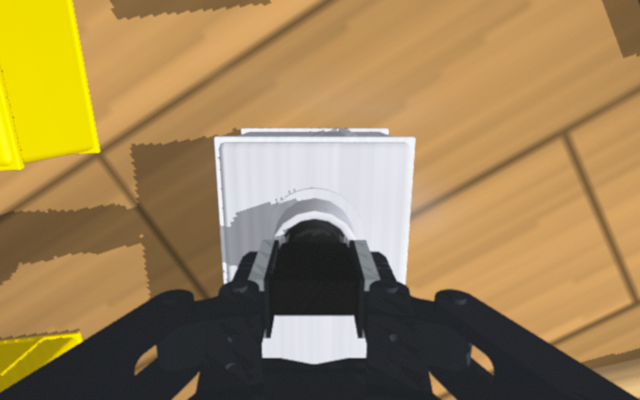

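The tab is just past upright at -1.2°, with its top edge near row 315. Continuing away from the handle.

Request:
play_rows --plan '[[[1,0,0,-0.005,0],[1,0.0003,0,-0.007,0],[1,0.0006,0,-0.009,0],[1,0.0008,0,-0.011,0],[1,0.001,0,-0.013,0],[1,0.001,0,-0.013,0],[1,0.001,0,-0.013,0]]]'

```text
clock: 8.5
position: [0.5232, -0.2891, 0.1201]
ee_rot: [0.677, 0.191, 0.685, -0.19]
contact_force: [8.9, -3.4, -0.4]
width: 0.0293
```

```bash
python3 lean.py w9 | grep -v '^[23]'
```

```text
shift mm [ 1.1 -0.2  9.2] turn 0.1 q [-0.62   0.394  1.615 -0.003  1.142 -1.645] w 0.029365841232589073 F [ 7.7 -4.3 -0.1] t 8.55
pos [ 0.5232 -0.2891  0.1201] R [[-0.01, 0.518, 0.855], [0.004, 0.855, -0.518], [-1.0, -0.002, -0.01]]
w2 lean deg 0.1 top slope 2.1 top 151.1
w3 lean deg 0.0 top slope 2.3 top 150.9
w4 lean deg 2.9 top slope -0.5 top 151.0
w9 lean deg -7.6 top slope 6.9 top 152.7
```

Request:
play_rows --plan '[[[1,0.0004,0,-0.005,0],[1,0.0006,0,-0.007,0],[1,0.0008,0,-0.0075,0],[1,0.0008,0,-0.0075,0],[1,0.0008,0,-0.0075,0]]]'

```text
clock: 9.05
position: [0.5225, -0.2886, 0.1202]
ee_rot: [0.682, 0.189, 0.68, -0.191]
contact_force: [8.9, -4.1, -3.1]
width: 0.0297
```

```bash
python3 lean.py wa | grep -v '^[23]'
```

```text
shift mm [ 1.2 -0.2 10.1] turn 0.1 q [-6.210e-01  3.860e-01  1.629e+00 -1.000e-03  1.123e+00 -1.646e+00] w 0.029708161107481354 F [ 8.5 -3.4 -1.8] t 9.1
pos [ 0.5225 -0.2886  0.1202] R [[0.002, 0.518, 0.855], [-0.003, 0.855, -0.518], [-1.0, -0.001, 0.004]]
w2 lean deg 0.1 top slope 2.1 top 151.1
w3 lean deg 0.0 top slope 2.3 top 150.9
w4 lean deg 2.9 top slope -0.5 top 151.0
wa lean deg -8.9 top slope 8.1 top 152.9
```

View pics/wa.png

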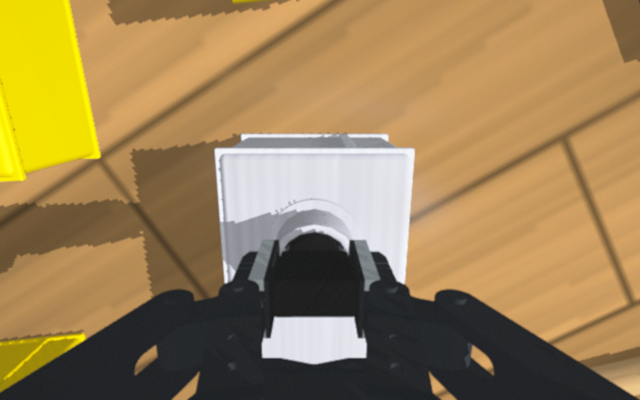

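The tab leans away from the handle by 8.9°. One more small push.

Request:
play_rows --plan '[[[1,0.0004,0,-0.005,0],[1,0.0006,0,-0.0075,0],[1,0.0008,0,-0.008,0],[1,0.0008,0,-0.008,0],[1,0.0008,0,-0.008,0]]]'

```text
clock: 9.6
position: [0.5215, -0.288, 0.1203]
ee_rot: [0.687, 0.188, 0.675, -0.193]
contact_force: [9.4, -4.0, -3.8]
width: 0.0295
```

```bash
python3 lean.py wb | grep -v '^[23]'
```

```text
shift mm [ 1.5 -0.2 11.2] turn 0.0 q [-0.621  0.377  1.643  0.     1.103 -1.647] w 0.029908235689171295 F [ 9.7 -4.7 -3.2] t 9.65
pos [ 0.5215 -0.288   0.1203] R [[0.015, 0.519, 0.855], [-0.01, 0.855, -0.519], [-1.0, -0.001, 0.018]]
w2 lean deg 0.1 top slope 2.1 top 151.1
w3 lean deg 0.0 top slope 2.3 top 150.9
w4 lean deg 2.9 top slope -0.5 top 151.0
wb lean deg -10.4 top slope 9.8 top 152.9
```

10.4° the other way. Back to upright.

Request:
play_rows --plan '[[[1,0,0,0.004,0],[1,0,0,0.008,0],[1,0,0,0.012,0],[1,0,0,0.016,0],[1,0,0,0.019,0],[1,0,0,0.019,0],[1,0,0,0.019,0]]]'

```text
clock: 10.35
position: [0.533, -0.2949, 0.1191]
ee_rot: [0.683, 0.189, 0.679, -0.191]
contact_force: [-7.2, 4.7, 6.3]
width: 0.0296
```

```bash
python3 lean.py wc | grep -v '^[23]'
```

```text
shift mm [ 0.1 -0.2 -2.1] turn 0.1 q [-6.190e-01  4.030e-01  1.604e+00 -1.000e-03  1.130e+00 -1.644e+00] w 0.02969784928399637 F [-7.3  4.3  5. ] t 10.4
pos [ 0.5329 -0.2949  0.1191] R [[0.004, 0.518, 0.855], [-0.004, 0.855, -0.518], [-1.0, -0.001, 0.005]]
w2 lean deg 0.1 top slope 2.1 top 151.1
w3 lean deg 0.0 top slope 2.3 top 150.9
w4 lean deg 2.9 top slope -0.5 top 151.0
wc lean deg -0.2 top slope 1.8 top 151.8
```

Upright again at -0.2°, and the tool is level. I'll grip harder and draw straight up.

Request:
play_rows --plan '[[[1,0,0,-0.001,0],[1,0,0,-0.002,0],[1,0,0,-0.002,0],[1,-0.005,0,-0.002,0],[1,-0.01,0,-0.002,0],[1,-0.015,0,-0.002,0],[1,-0.02,0,-0.002,0],[1,-0.025,0,-0.002,0],[1,-0.03,0,-0.002,0],[1,-0.035,0,-0.002,0],[1,-0.04,0,-0.002,0]]]' --grip_force 70

```text
clock: 11.5
position: [0.5311, -0.2937, 0.1604]
ee_rot: [0.683, 0.189, 0.679, -0.191]
contact_force: [0.5, 0.2, -1.0]
width: 0.0289
```

```bash
python3 lean.py wd | grep -v '^[23]';python3 -c "
from h import *
grab('scene','sd')
i=cv2.imread('pics/sd.png');cv2.imwrite('pics/sd2.png',cv2.resize(i[150:320,220:420],None,fx=3.5,fy=3.5))"
```

```text
shift mm [42.  -0.2 -0.8] turn 0.1 q [-6.190e-01  3.650e-01  1.551e+00 -1.000e-03  1.217e+00 -1.645e+00] w 0.02878823956968532 F [ 0.6 -0.2 -0.4] t 11.55
pos [ 0.5315 -0.294   0.161 ] R [[0.006, 0.518, 0.855], [-0.005, 0.855, -0.518], [-1.0, -0.001, 0.008]]
w2 lean deg 0.1 top slope 2.1 top 151.1
w3 lean deg 0.0 top slope 2.3 top 150.9
w4 lean deg 2.9 top slope -0.5 top 151.0
wd lean deg 5.5 top slope 2.5 top 193.0
```

View pics/wd.png

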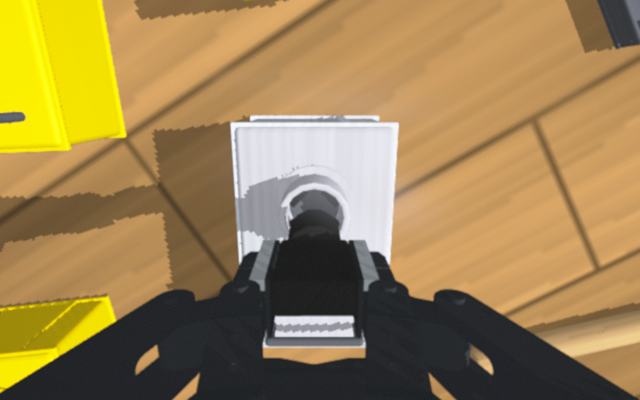

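View pics/sd2.png

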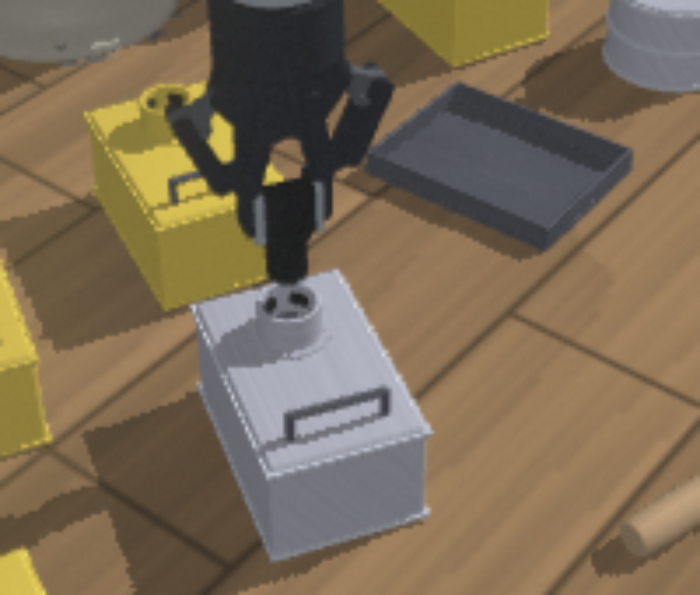

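The bung is out of the neck: its stem ends above the open mouth at about (290,285) in the crop, still upright. Next to the tray.

Request:
play_rows --plan '[[[1,-0.015,0,0,0],[1,-0.03,0,0,0],[1,-0.03,0,0,0]]]'

```text
clock: 11.9
position: [0.5324, -0.2946, 0.1924]
ee_rot: [0.685, 0.189, 0.677, -0.192]
contact_force: [1.3, -1.0, -0.7]
width: 0.0287
```

```bash
python3 -c "
from h import *
rel([.478,.0225,.19],TY)"
```

```text
shift mm [  -0.5  243.  -210.9] turn 0.1 q [-6.190e-01  3.430e-01  1.504e+00 -1.000e-03  1.283e+00 -1.645e+00] w 0.028687774286218107 F [ 1.3 -1.  -0.7] t 11.9
pos [ 0.5324 -0.2946  0.1924] R [[0.009, 0.518, 0.855], [-0.007, 0.855, -0.518], [-1.0, -0.002, 0.012]]
```

Request:
play_rows --plan '[[[1,0,0.015,-0.013,0],[1,0,0.04,-0.035,0],[1,0,0.066,-0.057,0],[1,0,0.092,-0.08,0],[1,0,0.118,-0.102,0],[1,0,0.144,-0.125,0],[1,0,0.17,-0.147,0],[1,0,0.196,-0.17,0],[1,0,0.22,-0.191,0],[1,0,0.236,-0.205,0],[1,0,0.243,-0.211,0],[1,0,0.243,-0.211,0]]]'

```text
clock: 13.1
position: [0.4768, 0.0239, 0.189]
ee_rot: [0.685, 0.188, 0.678, -0.191]
contact_force: [-0.6, -0.6, -0.5]
width: 0.029
```

```bash
python3 -c "
from h import *
grab('scene','se');grab('wrist','we')
i=cv2.imread('pics/se.png');cv2.imwrite('pics/se2.png',cv2.resize(i[90:260,270:470],None,fx=3.5,fy=3.5))
rel([.478,.0225,.19],TY)
rel([.478,.0225,.04],TY)"
```

```text
shift mm [-0.8  0.3  0. ] turn 0.1 q [-0.094  0.156  1.776 -0.008  1.201 -1.117] w 0.029224429498764536 F [ 0.1  0.1 -0.5] t 13.2
pos [0.4778 0.0222 0.1892] R [[0.009, 0.518, 0.855], [-0.008, 0.855, -0.518], [-1.0, -0.003, 0.012]]
shift mm [149.2   0.7  -1.7] turn 0.1 q [-0.094  0.156  1.776 -0.008  1.201 -1.117] w 0.029224429498764536 F [ 0.1  0.1 -0.5] t 13.2
pos [0.4778 0.0222 0.1892] R [[0.009, 0.518, 0.855], [-0.008, 0.855, -0.518], [-1.0, -0.003, 0.012]]
```

View pics/se2.png

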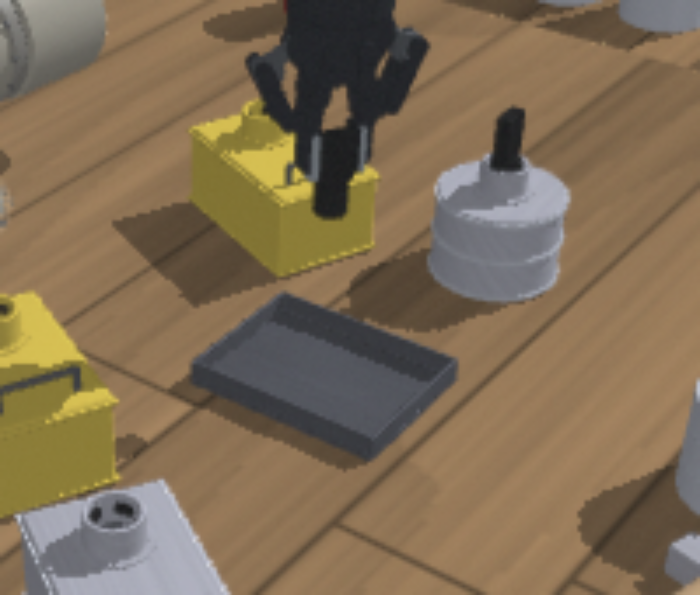

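View pics/we.png

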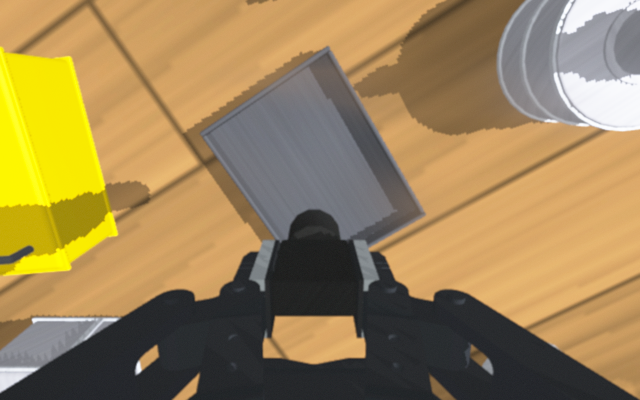

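The bung hangs upright over the tray; in the wrist view the tray fills (205–425, 45–240). I'll lower to just above the floor.

Request:
play_rows --plan '[[[1,0.02,0,0,0],[1,0.05,0.0005,-0.001,0],[1,0.08,0.0005,-0.001,0],[1,0.11,0.0005,-0.0015,0],[1,0.13,0.0005,-0.0015,0],[1,0.141,0.0005,-0.0015,0],[1,0.145,0.0005,-0.0015,0],[1,0.145,0.0005,-0.0015,0]]]'

```text
clock: 14.0
position: [0.4784, 0.0217, 0.0442]
ee_rot: [0.685, 0.188, 0.677, -0.192]
contact_force: [0.6, 0.1, -0.1]
width: 0.029
```

Request:
play_rows --plan '[[[1,0.002,0,0,0],[1,0.004,0,0,0],[1,0.006,0,0,0],[1,0.008,0,0,0],[1,0.008,0,0,0]]]'

```text
clock: 14.5
position: [0.4788, 0.0217, 0.0366]
ee_rot: [0.685, 0.188, 0.677, -0.192]
contact_force: [-0.7, -0.4, 2.9]
width: 0.0287
```

```bash
python3 -c "
from h import *
grab('scene','sf')
i=cv2.imread('pics/sf.png');cv2.imwrite('pics/sf2.png',cv2.resize(i[90:260,270:470],None,fx=3.5,fy=3.5))
rel([.478,.0225,.038],TY)"
```

```text
shift mm [-1.4  0.3 -1.1] turn 0.1 q [-0.094  0.33   1.991 -0.01   0.81  -1.113] w 0.028934149140241304 F [ 0.3 -0.   2.2] t 14.55
pos [0.4788 0.0217 0.0366] R [[0.01, 0.519, 0.855], [-0.008, 0.855, -0.519], [-1.0, -0.002, 0.012]]
```

View pics/sf2.png

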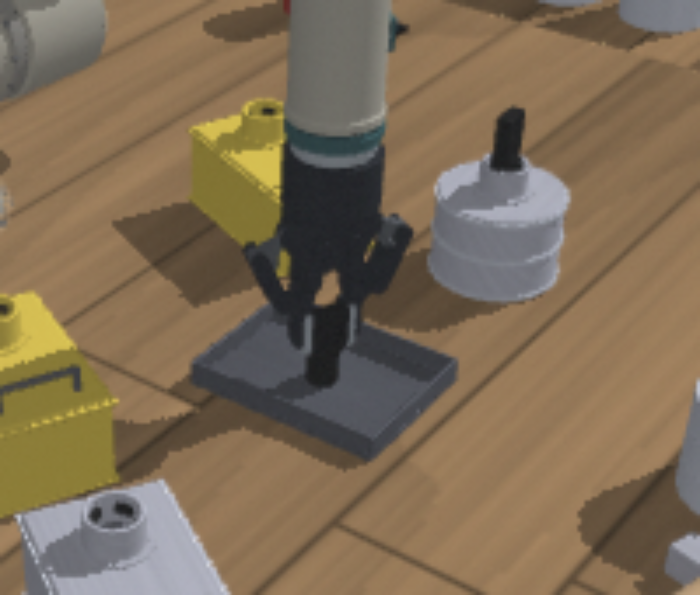

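The bung is standing on the tray floor at about (320,380) in the crop, with 2–3 N contact. Releasing and backing straight up.

Request:
play_rows --plan '[[[0.5,0,0,0,0],[0.3,0,0,0,0],[0,0,0,0,0],[0,0,0,0,0],[0,-0.01,0,0,0],[0,-0.03,0,0,0],[0,-0.06,0,0,0],[0,-0.1,0,0,0],[0,-0.14,0,0,0],[0,-0.16,0,0,0],[0,-0.16,0,0,0]]]' --grip_force 30

```text
clock: 15.65
position: [0.4795, 0.0228, 0.2006]
ee_rot: [0.688, 0.189, 0.674, -0.192]
contact_force: [-0.2, -0.2, 0.2]
width: 0.0854
```

```bash
python3 -c "
from h import *
grab('scene','sg');grab('wrist','wg');rel([.478,.0225,.038],TY)
i=cv2.imread('pics/sg.png');cv2.imwrite('pics/sg2.png',cv2.resize(i[90:260,270:470],None,fx=3.5,fy=3.5))
im,W=cloud('wg','wrist');Z=W[...,2]
m=(Z>.08)&(Z<.1)&(im.max(2)<110)&(np.linalg.norm(W[...,:2]-[.478,.0225],axis=-1)<.05);print(m.sum(),np.median(W[m],0),W[m].min(0),W[m].max(0))
"
```

```text
shift mm [158.9   0.4  -0.9] turn 0.1 q [-0.092  0.148  1.766 -0.008  1.217 -1.115] w 0.08554697325464408 F [-0.7  0.3 -0.4] t 15.75
pos [0.477  0.023  0.1969] R [[0.01, 0.519, 0.855], [-0.008, 0.855, -0.519], [-1.0, -0.002, 0.013]]
  return _methods._mean(a, axis=axis, dtype=dtype,
  ret = um.true_divide(
Traceback (most recent call last):
ValueError: zero-size array to reduction operation minimum which has no identity
```

View pics/sg2.png

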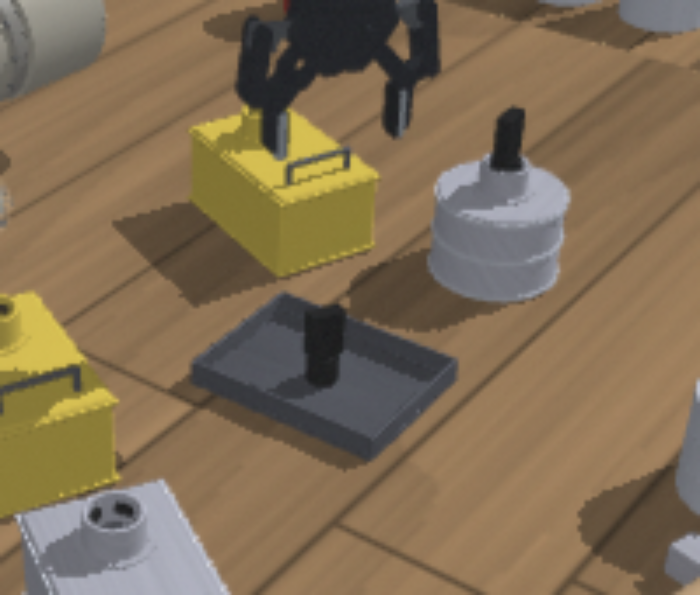

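View pics/wg.png

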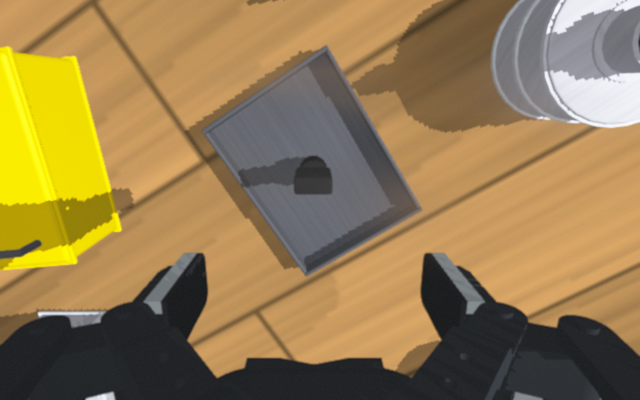

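The bung stands upright and free inside the tray, at (313,175) in the wrist view. The gripper is well clear and the round tin is still plugged. The failed height check looked at 80–100 mm, but a bung standing on the tray floor has its top at about 70 mm. I'll recheck at that height and then hand in.

```bash
python3 -c "
from h import *
grab('top','th');grab('wrist','wh')
im,W=cloud('wh','wrist');Z=W[...,2]
m=(Z>.06)&(Z<.085)&(im.max(2)<110)&(np.linalg.norm(W[...,:2]-[.478,.0225],axis=-1)<.05);print(m.sum(),np.median(W[m],0))
im,W=cloud('th','top');v,u=np.mgrid[:400,:640]
s=(u>165)&(u<225)&(v>150)&(v<205)&(W[...,2]>.125)&(W[...,2]<.17);print('round',W[s].mean(0))
print(manip.sign_off())"
```

```text
733 [0.47811725 0.02193849 0.0686067 ]
round [0.49923197 0.25363401 0.14884808]
the job is handed in; nothing more can be done
None
```

The bung is out of the rectangular tin and standing upright in the middle of the shallow tray. I handed the job in at about 16 s on the clock; no verdict was reported.

- **Rocking:** I gripped the tab across its 30 mm width and leaned it to a measured 10.3° towards the wire handle. I then leaned it 10.4° the other way. Each lean took several small pushes, because the arm gave way under the load.
- **Drawing:** I brought the bung back to upright (-0.2°), tightened the grip to 70 N and drew it straight up.
- **Placing:** I lowered the bung until it touched the tray floor (2–3 N), opened the gripper and backed off straight up.

**Last checks:** the tab's top is at (0.478, 0.022, 0.069), which fits a bung standing on the tray floor. The round bung is within 0.5 mm of where it started. The gripper is open and about 125 mm above the bung.

**Checks that failed or disagreed:**
- During the rock, the tab's upper surface gave different lean angles from its side: about 7° against 10.3° towards the handle, and about 8° against 10.4° the other way. I trusted the side face because it read 0° before the rock.
- The stem also seemed to shift 1–2 mm sideways at the lip.
- One lean reading after the draw (5.5°) was wrong because it included the stem.
- My first height check after release looked in the wrong height band and found nothing; the repeat passed.

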